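# Fit the sprung boot-scraper roller into its holder

## Robot

A 6-joint arm with a two-finger parallel gripper is mounted at the origin on the work surface. World frame = base frame: x ahead of the robot, y to its left, z up, the work surface at z = 0. Lengths are in m, angles in degrees, forces in N, time in s.
With the tool pointing down it reaches from about 0.4 to 0.825 m from the base axis. Payload 7 kg.
Tool frame: the origin (TCP) lies between the finger pads; the fingertips stand 11 mm ahead of it and the grasp point (between the pads) lies 8 mm behind it; z points along the fingers, y is the direction in which the jaws open and shut (so a half turn about z gives the same grasp; the last joint's range is limited). The gripper opens to 88 mm and grips with 3 to 60 N. Pads are 19 mm wide; open, the fingers measure 130 mm over their backs; the gripper's body (78 mm by 193 mm) begins 47 mm behind the grasp point.
Start: joints at [-53.68, 20.546, 0.682, 0, -70.136, -16.507], TCP at [0.229, -0.635, 0.238] pointing down, gripper open.
Joint ranges: [-176.03, 176.03], [-82.01, 121.73], [-58.28, 71.71], [-173.87, 95.51], [-174.79, -0.11], [-173.66, 173.66]. Speed limits (degrees/s): [136.94, 136.94, 172.46, 180, 180, 180].

## Interface

Orientations are given as [roll, pitch, yaw] about the fixed x, y, z axes, in that order (R = Rz(yaw) Ry(pitch) Rx(roll)).
In Python, from plant import r gives the robot as it stands.
- The arm moves only by the shell command python3 -m inch 'ROWS' [OPENING] [FORCE]. ROWS is JSON, a list of rows, each an object of numbers: "x", "y", "z": the shift along the tool's x, y, z as a fraction of full scale; "yaw": the turn about the tool's z as a fraction of full scale. In form: [{"x": .., "y": .., "z": .., "yaw": ..}, ...]. A call has 1 to 5 rows; each row shifts and turns the pose as measured when the row begins, along the tool's axes as they then stand; what a row does not reach is not made up. Full scale, the value 1, is 0.025 m for a shift and 4 degrees for a turn. A row lasts 1/12 s, in which the tool goes at most 41.7 mm and 7.16 degrees, less where a joint would pass 70% of its speed; a pose out of reach is approached as far as the arm can. A call with a number of a shift or a turn outside -1 to 1 is refused whole. A call with a gripper value outside its range is refused whole. OPENING is the opening, from -1 (shut) to 1 (fully open), set as the call begins (- or left out, the last holds). The fingers move at their own pace and stop on an object; FORCE is the grip in N (left out, the last holds). Time passes only in rows, so rows that do not move let the fingers close. It gives the time, the measured TCP pose, the force and the opening at its end, in the units of the state.
- r.get_state(): the state, without advancing time (a new reading comes with each control period).
- r.capture(name): name is "scene" or "top"; returns (picture, depth): 420x560x3 uint8, red, green, blue; 420x560 float32, m along the optical axis (not along the pixel's ray), 0 where there is no reading.
- r.camera_info(name): a dict with "mtx" (3x3 intrinsics, pixels), "k1" (the pictures are not rectified: a ray, as slopes to the right and down, at radius r is drawn at 1 + k1 r^2 times it, then the intrinsics apply), "pose" (4x4, takes a point from camera to world coordinates). Camera axes: x right, y down, z forward; pixel columns grow to the right and rows downward; lengths in m; the calibration is good to about 2 mm. A picture is of the moment at which its call begins. camera_info takes no time and is no camera call.
- r.close_job(): hands the job in, once; it reports no verdict.
The state is a dict: "time_s": time; "joints": joint angles; "qd": joint speeds; "joint_torque": joint torques, N m; "tcp_pos": TCP position; "eef_rot": TCP orientation; "contact_force": force on the tool from outside, world axes, zero at the start; "moment": the same for the moment, N m; "gripper_width": finger opening in m.
Only numpy, scipy, OpenCV 4.12 (cv2) and the standard library are available. Lean on these libraries where they do the work, as an engineer would, in place of code of your own. Each camera call takes 0.05 s, during which the arm holds its last target. There are 200 camera calls.

## Task

Pick up the wooden boot-scraper roller from the bench and fit it in its holder: push its sprung end in against the tall cheek, bring it down between the cheeks and let it spring out so that the sprung plunger sits in the tall cheek's recess and the fixed pin in the short cheek's recess, then let go. Do it gently, with no more than about 15 N on the holder and without jamming the plunger to the end of its stroke, and leave the other things on the bench where they are.

Things in the scene. Friction and masses are not known exactly. Their poses are not given: they have to be found in the camera images.
- roller_center (a point): Centre of the loose boot-scraper roller (about 240 g): an octagonal bar of plain wood, 88 mm long along its own y axis, 34 mm across flats, lying on the bench on a flat with its centre 17 mm up. At the start two flats stand upright, so it can be gripped from above across its own x. The point turns with the roller.
- roller: The same roller, same axes, origin on its underside 17 mm from its centre. A fixed steel pin stands out 28 mm from its -y end and a sprung steel plunger 34 mm from its +y end, both 10 mm in diameter, round-nosed and on the bar's axis: 150 mm overall when free.
- pin_end (a point): Tip of the fixed pin, 72 mm from the roller's centre along the roller's -y.
- plunger_end (a point): Tip of the sprung plunger, 78 mm from the roller's centre along the roller's +y when free, nearer by as much as it is pushed in.
- plunger (a joint): How far the plunger is pushed into the roller, in m: 0 free, 0.026 at its hard stop. It takes about 1.75 N at first and 0.35 N more per mm (about 10 N at 23 mm). Its polished steel slides easily on the slick plastic of the cheeks (friction about 0.2). Lightly damped: it springs out in about 0.1 s.
- holder: Holder fixed to the bench, origin at the centre of the underside of its steel foot plate (90 mm in x, 190 mm in y, 8 mm thick), z up. On it stand two pale plastic cheeks 44 mm wide (x) and 11 mm thick, the tall one at +y, the short one at -y; flat inner faces at y = +65 and -65 mm. Steel uprights outside them reach to y = +-86 mm, lower than the cheeks' tops or nearly so.
- tall_face (a point): On the tall cheek's inner face plane (x = 0, y = +65 mm of the holder, 60 mm over the bench). Each inner face has at x = 0 a blind recess 20 mm wide (x), 14 mm high, 8 mm deep. The cheeks are clamped at a height that varies and is not measured: both recess centres lie at one height, 48 to 72 mm over the bench, to be found by feel or seen. This point does not move with them.
- short_face (a point): The like point of the short cheek (y = -65 mm of the holder). The short cheek's top is 13 mm and the tall one's 60 mm above the recess centres, so the roller can be pressed level against the tall cheek above the short one and slid down until the plunger drops into the recess. In place the plunger stays pushed in about 4 mm, both ends pressing on their recess floors with 3 N.
- mug: White ceramic mug, 82 mm across, 92 mm high, a bystander; origin at the centre of its foot.
- bell: Chrome bike bell, 56 mm across, 38 mm high, a bystander; origin at the centre of its underside.
- boot_jack: Wooden boot jack lying flat, about 320 x 100 x 46 mm, long along its own x, a bystander; origin on its underside near the middle.
- headlamp_case: Black plastic headlamp case, 75 x 110 x 51 mm, a bystander; origin at the centre of its underside.
- wax_tin: Flat metal tin, 72 mm across, 34 mm high, a bystander; origin at the centre of its underside.
- boot_brush: Hand brush 200 mm long lying along its own x, a bystander; origin under its middle.
There are look-alikes about, which are no part of the job. What is meant by the roller is not green or purple, and is the smaller of those in its own colour.

How it is judged:
By the outcome, as a careful person would: the job done as asked, in the order asked, and still so for the second after the job is handed in, with the robot touching nothing.
It also fails if it takes over 72 s, if anything falls off the work surface, if the arm or the gripper's body presses on something with over 40 N, if the wrist force passes 120 N, or if a joint passes its speed limit or range.

## Working session

There is one attempt and no reset: what is moved stays moved. The work goes in short steps, Python scripts to look and compute and a shell command to move; the robot and the scene stay as the last step left them, time stands still between calls to the robot, and variables do not carry over. Pictures are saved under pics/ and viewed, about 8 in all and at most 12, crops included, and the job is handed in when it is done.

```bash
mkdir -p pics; ls; cat > h.py <<'E'
import numpy as np, cv2
from plant import r
def cap(n,save=None):
    im,d=r.capture(n)
    if save: cv2.imwrite('pics/'+save,im[:,:,::-1])
    np.savez('/tmp/%s.npz'%n,im=im,d=d); return im,d
def cloud(n,d):
    ci=r.camera_info(n);K=np.array(ci['mtx']);k1=ci['k1'];P=np.array(ci['pose'])
    h,w=d.shape;u,v=np.meshgrid(np.arange(w),np.arange(h))
    a=cv2.undistortPoints(np.stack([u,v],-1).reshape(-1,1,2).astype(np.float64),K,np.array([k1,0,0,0.])).reshape(h,w,2)
    p=np.dstack([a[...,0]*d,a[...,1]*d,d])
    return p@P[:3,:3].T+P[:3,3]
def proj(n,X):
    ci=r.camera_info(n);P=np.linalg.inv(np.array(ci['pose']));X=np.atleast_2d(X)@P[:3,:3].T+P[:3,3]
    return cv2.projectPoints(X,np.zeros(3),np.zeros(3),np.array(ci['mtx']),np.array([ci['k1'],0,0,0.]))[0].reshape(-1,2)
E
python3 - <<'E'
from h import *
for n in('scene','top'):
    cap(n,n+'0.png');ci=r.camera_info(n);print(n,np.round(ci['pose'],3).tolist(),ci['k1'],np.round(ci['mtx'],1).tolist())
print(r.get_state())
E
```

```text
pics
scene [[0.465, 0.525, -0.713, 1.671], [0.885, -0.264, 0.384, -0.725], [0.013, -0.809, -0.587, 1.007], [0.0, 0.0, 0.0, 1.0]] 0.021840838407505104 [[526.6, 0.0, 286.0], [0.0, 526.6, 212.9], [0.0, 0.0, 1.0]]
top [[0.013, -0.997, 0.072, 0.475], [-1.0, -0.012, 0.019, -0.129], [-0.018, -0.073, -0.997, 1.034], [0.0, 0.0, 0.0, 1.0]] 0.005977308946261982 [[390.6, 0.0, 284.8], [0.0, 390.6, 212.9], [0.0, 0.0, 1.0]]
{'time_s': 0.1, 'joints': array([-5.36799181e+01,  2.05884483e+01,  6.38162864e-01, -1.66995253e-02,
       -7.01351726e+01, -1.65075497e+01]), 'qd': array([ 0.05872407, -0.05164962,  0.11452663, -0.00217875, -0.05758187,
       -0.00927652]), 'joint_torque': array([-3.06886621e-03, -5.84163952e+01,  2.93751329e+01,  7.01552019e+00,
        1.01145194e-02, -5.74487035e-05]), 'tcp_pos': array([ 0.22862097, -0.63465612,  0.23670048]), 'eef_rot': array([ 1.79913603e+02, -9.23204889e-03, -1.60193147e+02]), 'contact_force': array([0.319658  , 0.32672783, 0.18722467]), 'moment': array([-0.01054108,  0.0208689 ,  0.03316114]), 'gripper_width': 0.08783410657971297}
```

View pics/scene0.png

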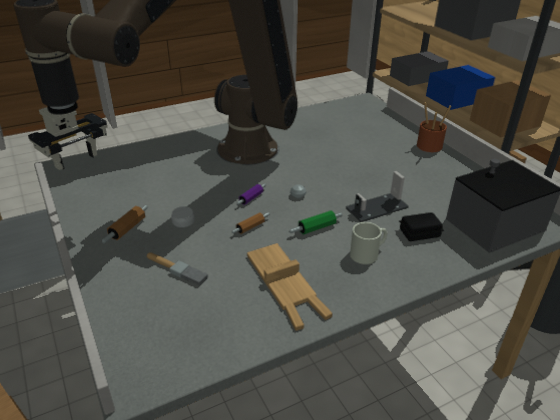

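View pics/top0.png

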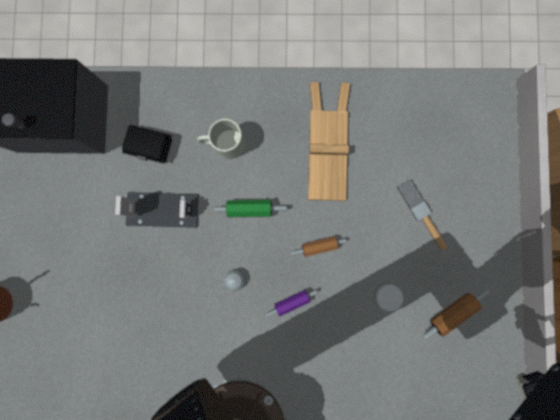

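Candidates for the roller in the top picture: wooden at (320,246), larger wooden at (455,314), green at (249,208), purple at (293,302). The smaller wooden one, at (320,246), fits the description. I'll confirm it in a crop and measure it together with the holder.

```bash
python3 - <<'E'
from h import *
z=np.load('/tmp/top.npz');im,d=z['im'],z['d'];C=cloud('top',d)
s=np.load('/tmp/scene.npz');ims,ds=s['im'],s['d'];S=cloud('scene',ds)
a=cv2.resize(im[220:275,280:360],None,fx=5,fy=5,interpolation=2)
b=cv2.resize(im[180:235,105:205],None,fx=4,fy=4,interpolation=2)
c=cv2.resize(ims[205:240,225:275],None,fx=8,fy=8,interpolation=2)
e=cv2.resize(ims[165:220,340:412],None,fx=5,fy=5,interpolation=2)
H=max(a.shape[0]+b.shape[0],c.shape[0]+e.shape[0]);o=np.zeros((H,800,3),np.uint8)
o[:a.shape[0],:400]=a;o[275:275+b.shape[0],:400]=b;o[:c.shape[0],400:800]=c;o[280:280+e.shape[0],400:760]=e
cv2.imwrite('pics/crop.png',o[:600,:,::-1])
def reg(C,im,lo,hi,m=None):
    k=((C>lo)&(C<hi)).all(-1)
    return k
# bench z
print('bench',np.median(C[330:350,330:360,2]), np.median(S[160:180,160:180,2]))
for nm,CC,I,win in(('top',C,im,(225,270,285,360)),('scene',S,ims,(208,240,228,275))):
    q=CC[win[0]:win[1],win[2]:win[3]].reshape(-1,3); rgb=I[win[0]:win[1],win[2]:win[3]].reshape(-1,3).astype(int)
    br=(rgb[:,0]-rgb[:,2]>35); w=q[br]; w=w[w[:,2]>.005]; 
    rect=cv2.minAreaRect(w[:,:2].astype(np.float32)*1000);print(nm,'wood',rect,w[:,2].max(),len(w))
    k=q[:,2]>.008; r2=cv2.minAreaRect(q[k][:,:2].astype(np.float32)*1000);print('  raised',r2,k.sum(),cv2.boxPoints(r2).round().tolist())
np.set_printoptions(precision=3,suppress=True)
# holder
for nm,CC in(('top',C),('scene',S)):
    k=reg(CC,None,[.3,.1,.004],[.62,.5,.2]); 
    for lo,hi in((.004,.012),(.03,.06),(.06,.09),(.09,.14)):
        kk=k&(CC[...,2]>lo)&(CC[...,2]<hi); 
        n,l,st,ce=cv2.connectedComponentsWithStats(kk.astype(np.uint8))
        for i in range(1,n):
            if st[i,4]>12:
                p=CC[l==i]; print(nm,lo,'px',ce[i].round(),st[i,4],'c',p.mean(0),'mn',p.min(0),'mx',p.max(0))
E
```

```text
bench 6.270591964352423e-05 0.0008429598436574537
top wood ((462.3879089355469, -188.1541748046875), (39.75613021850586, 114.1076889038086), 7.056546688079834) 1.0344667928536522 423
  raised ((463.8951721191406, -196.6632080078125), (41.711307525634766, 147.80088806152344), 8.306435585021973) 565 [[433.0, -127.0], [454.0, -273.0], [495.0, -267.0], [474.0, -121.0]]
scene wood ((471.29150390625, -200.1029052734375), (30.767440795898438, 90.7671890258789), 16.666059494018555) 0.039281937890859875 240
  raised ((1032.6318359375, -476.0410461425781), (112.8743896484375, 1365.78662109375), 64.00761413574219) 362 [[394.0, -227.0], [1622.0, -826.0], [1671.0, -725.0], [444.0, -126.0]]
top 0.004 px [161. 209.] 2000 c [0.555 0.218 0.008] mn [0.509 0.123 0.004] mx [0.604 0.314 0.012]
top 0.03 px [131. 207.] 85 c [0.557 0.284 0.044] mn [0.536 0.282 0.03 ] mx [0.579 0.29  0.059]
top 0.03 px [187. 210.] 55 c [0.552 0.139 0.049] mn [0.533 0.132 0.031] mx [0.577 0.151 0.06 ]
top 0.06 px [126. 206.] 90 c [0.557 0.284 0.075] mn [0.535 0.281 0.06 ] mx [0.579 0.292 0.09 ]
top 0.06 px [183. 208.] 107 c [0.555 0.145 0.066] mn [0.534 0.135 0.061] mx [0.575 0.155 0.077]
top 0.09 px [119. 205.] 159 c [0.557 0.286 0.106] mn [0.535 0.281 0.09 ] mx [0.579 0.295 0.116]
scene 0.004 px [378. 207.] 721 c [0.562 0.216 0.008] mn [0.501 0.119 0.004] mx [0.606 0.312 0.012]
scene 0.03 px [396. 192.] 85 c [0.56  0.285 0.044] mn [0.533 0.276 0.03 ] mx [0.583 0.296 0.06 ]
scene 0.03 px [360. 203.] 84 c [0.564 0.14  0.045] mn [0.54  0.132 0.031] mx [0.58  0.154 0.06 ]
scene 0.06 px [397. 184.] 96 c [0.562 0.285 0.075] mn [0.528 0.279 0.06 ] mx [0.583 0.294 0.09 ]
scene 0.06 px [361. 197.] 51 c [0.56  0.142 0.066] mn [0.532 0.133 0.061] mx [0.58  0.154 0.074]
scene 0.09 px [399. 176.] 86 c [0.56  0.285 0.104] mn [0.532 0.28  0.09 ] mx [0.584 0.295 0.115]
```

View pics/crop.png

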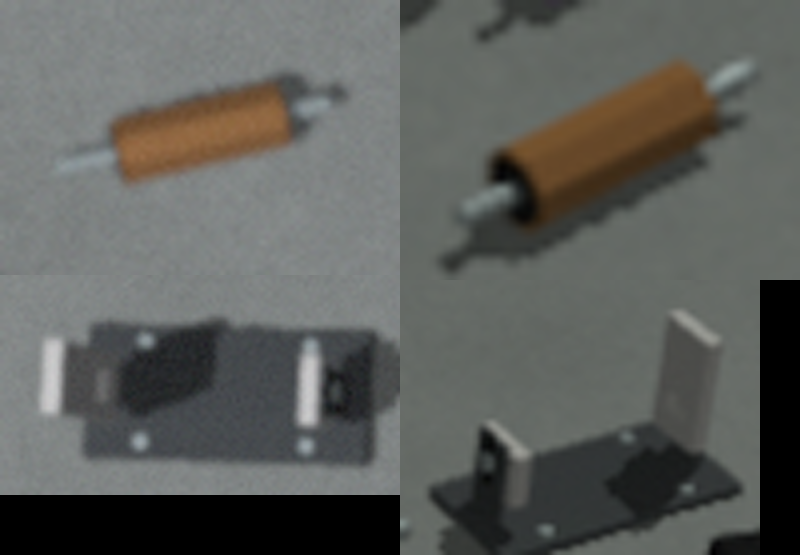

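```bash
python3 - <<'E'
from h import *
np.set_printoptions(precision=4,suppress=True)
z=np.load('/tmp/top.npz');im,d=z['im'].astype(int),z['d'];C=cloud('top',d)
s=np.load('/tmp/scene.npz');ims,ds=s['im'].astype(int),s['d'];S=cloud('scene',ds)
for nm,CC,I,w in(('top',C,im,(225,270,285,360)),('scene',S,ims,(205,240,226,275))):
    q=CC[w[0]:w[1],w[2]:w[3]].reshape(-1,3);rgb=I[w[0]:w[1],w[2]:w[3]].reshape(-1,3)
    ok=(q[:,2]>.006)&(q[:,2]<.045);br=ok&(rgb[:,0]-rgb[:,2]>35)
    t=q[br&(q[:,2]>.027)];c=t.mean(0);v=np.linalg.svd((t-c)[:,:2],full_matrices=False)[2][0];v*=np.sign(v[1])
    print(nm,'n',len(t),'c',c,'yaw of +y axis',np.degrees(np.arctan2(-v[0],v[1])))
    n=np.array([v[1],-v[0]]);W=(q[:,:2]-c[:2])
    k=ok&(abs(W@n)<.012);a=W[k]@v;print('  raised along',np.sort(a)[[0,1,2,3,-4,-3,-2,-1]])
    a=W[br]@v;print('  wood along',np.percentile(a,[0,2,98,100]),'across',np.percentile(W[br]@n,[0,2,98,100]))
    f=W[k]@v
# plate, foot
k=(C[...,2]>.004)&(C[...,2]<.012)&(C[...,0]>.48)&(C[...,0]<.63)&(C[...,1]>.1)&(C[...,1]<.34)
p=C[k];print('foot',cv2.minAreaRect((p[:,:2]*1000).astype(np.float32)))
for nm,CC,I in(('top',C,im),('scene',S,ims)):
  for lo,hi in((.27,.30),(.13,.165)):
    k=(CC[...,2]>.035)&(CC[...,2]<.14)&(CC[...,0]>.5)&(CC[...,0]<.61)&(CC[...,1]>lo)&(CC[...,1]<hi)&(I.min(-1)>90)
    p=CC[k];print(nm,lo,len(p),'med',np.median(p,0),'zpct',np.percentile(p[:,2],[50,80,90,95,98]))
    m=p[:,2]>np.percentile(p[:,2],98)-.006; t=p[m];print('   top pts',m.sum(),t.mean(0),np.median(t[:,2]),'min',t.min(0),'max',t.max(0))
E
```

```text
top n 376 c [ 0.4646 -0.2006  0.0327] yaw of +y axis 14.438668719266087
  raised along [-0.0769 -0.0704 -0.0695 -0.0694  0.0755  0.0761  0.0767  0.0781]
  wood along [-0.0444 -0.0419  0.0419  0.0439] across [-0.017  -0.0162  0.0143  0.015 ]
scene n 153 c [ 0.4722 -0.2037  0.0324] yaw of +y axis 15.573971609308641
  raised along [-0.0715 -0.0666 -0.0646 -0.0633  0.0735  0.0775  0.078   0.0787]
  wood along [-0.0415 -0.0388  0.0424  0.0489] across [-0.0159 -0.0123  0.014   0.0153]
foot ((555.8275756835938, 218.65992736816406), (233.2697296142578, 147.57151794433594), 89.36895751953125)
top 0.27 138 med [0.5574 0.2867 0.11  ] zpct [0.11   0.112  0.1124 0.1129 0.1137]
   top pts 91 [0.5567 0.2882 0.1111] 0.11111553392621465 min [0.537  0.2814 0.108 ] max [0.578  0.2955 0.1156]
top 0.13 96 med [0.5547 0.1465 0.0645] zpct [0.0645 0.0671 0.0701 0.0712 0.0713]
   top pts 35 [0.557  0.1441 0.0683] 0.0677157759117778 min [0.5344 0.1376 0.0654] max [0.5746 0.1535 0.0722]
scene 0.27 48 med [0.5646 0.2886 0.1096] zpct [0.1096 0.1115 0.1127 0.1139 0.1142]
   top pts 29 [0.5565 0.2869 0.1111] 0.11095798201895257 min [0.5324 0.2801 0.1084] max [0.5836 0.2939 0.1151]
scene 0.13 31 med [0.563  0.1462 0.0649] zpct [0.0649 0.07   0.0725 0.0728 0.0734]
   top pts 10 [0.5584 0.1396 0.071 ] 0.07045863054199453 min [0.542  0.1356 0.0687] max [0.5718 0.1475 0.0741]
```

Confirmed: the small wooden roller (top crop, body at (205,130)) has its longer end, the plunger (left end, about (60,165)), toward +y. The tall cheek is also on the +y side. Roller centre is about (0.465,-0.2005) with yaw about 14.5°; holder centre is about (0.556,0.2185); recess height is about 52 mm from the cheek tops. First I turn the tool to world yaw -75.5.

```bash
python3 -m inch '[{"yaw":-1},{"yaw":-1},{"yaw":-1},{"yaw":-1},{"yaw":-1}]' 1 20
for i in 1 2 3; do python3 -m inch '[{"yaw":-1},{"yaw":-1},{"yaw":-1},{"yaw":-1},{"yaw":-1}]' >/dev/null; done
python3 -m inch '[{"yaw":-1},{"yaw":-1},{"yaw":0},{"yaw":0}]'
```

```text
validation failed for argument at $[0]...
validation failed for argument at $[0]...
validation failed for argument at $[0]...
validation failed for argument at $[0]...
validation failed for argument at $[0]...
```

```bash
python3 -m inch '[{"x":0,"y":0,"z":0,"yaw":-1},{"x":0,"y":0,"z":0,"yaw":-1},{"x":0,"y":0,"z":0,"yaw":-1},{"x":0,"y":0,"z":0,"yaw":-1},{"x":0,"y":0,"z":0,"yaw":-1}]' 1 20
```

```text
time_s: 0.52
tcp_pos: [0.2281, -0.6333, 0.2338]
eef_rot: [179.6, 0.1, -139.5]
contact_force: [0.7, 0.7, 0.5]
gripper_width: 0.0881
```

```bash
python3 -m inch '[{"x":-0.93,"y":0.35,"z":0,"yaw":-1},{"x":-0.96,"y":0.29,"z":0,"yaw":-1},{"x":-0.98,"y":0.22,"z":0,"yaw":-1},{"x":-0.99,"y":0.15,"z":0,"yaw":-1},{"x":-1,"y":0.08,"z":0,"yaw":-1}]'
python3 -m inch '[{"x":-1,"y":0,"z":0,"yaw":-1},{"x":-1,"y":-0.07,"z":0,"yaw":-1},{"x":-0.99,"y":-0.14,"z":0,"yaw":-1},{"x":-0.98,"y":-0.21,"z":0,"yaw":-1},{"x":-0.96,"y":-0.28,"z":0,"yaw":-1}]'
python3 -m inch '[{"x":-0.94,"y":-0.34,"z":0,"yaw":-1},{"x":-0.91,"y":-0.41,"z":0,"yaw":-1},{"x":-0.88,"y":-0.48,"z":0,"yaw":-1},{"x":-0.84,"y":-0.54,"z":0,"yaw":-1},{"x":-0.8,"y":-0.6,"z":0,"yaw":-1}]'
```

```text
time_s: 0.93
tcp_pos: [0.2861, -0.5218, 0.2295]
eef_rot: [179.3, 0.4, -118.8]
contact_force: [1.0, 0.8, 0.1]
gripper_width: 0.0876
time_s: 1.35
tcp_pos: [0.3469, -0.4053, 0.2284]
eef_rot: [179.3, 0.7, -97.9]
contact_force: [0.4, -0.5, 0.0]
gripper_width: 0.0878
time_s: 1.77
tcp_pos: [0.4063, -0.2883, 0.2282]
eef_rot: [179.5, 1.0, -76.9]
contact_force: [0.2, -0.4, -0.1]
gripper_width: 0.0876
```

```bash
python3 -m inch '[{"x":-0.68,"y":-0.75,"z":0,"yaw":-0.3},{"x":-0.68,"y":-0.75,"z":0,"yaw":0},{"x":-0.68,"y":-0.75,"z":0,"yaw":0},{"x":-0.68,"y":-0.75,"z":0,"yaw":0}]'
python3 -m inch '[{"x":0,"y":0,"z":1,"yaw":0},{"x":0,"y":0,"z":1,"yaw":0},{"x":0,"y":0,"z":1,"yaw":0},{"x":0,"y":0,"z":1,"yaw":0},{"x":0,"y":0,"z":0,"yaw":0}]'
python3 - <<'E'
from h import *
im,d=cap('scene');cap('top')
s=r.get_state();print(s['tcp_pos'],s['eef_rot'],s['contact_force'])
cv2.imwrite('pics/a.png',cv2.resize(im[130:270,160:360],None,fx=4,fy=4,interpolation=2)[:,:,::-1])
print((proj('scene',[[.465,-.2005,.034],[s['tcp_pos'][0],s['tcp_pos'][1],.034],s['tcp_pos']])-[160,130])*4)
E
```

```text
time_s: 2.1
tcp_pos: [0.4629, -0.1986, 0.2283]
eef_rot: [179.5, 1.1, -75.3]
contact_force: [0.3, -0.4, -0.6]
gripper_width: 0.088
time_s: 2.52
tcp_pos: [0.4658, -0.1918, 0.1263]
eef_rot: [179.8, 1.0, -74.9]
contact_force: [-1.3, 0.6, -1.3]
gripper_width: 0.0878
[ 0.46828003 -0.19261818  0.13041901] [-179.94296379    0.88456664  -74.843818  ] [ 0.80780391 -0.35693711  0.69998986]
[[361.87937174 352.7424955 ]
 [372.90954358 352.2701576 ]
 [369.88043265 248.71267419]]
```

View pics/a.png

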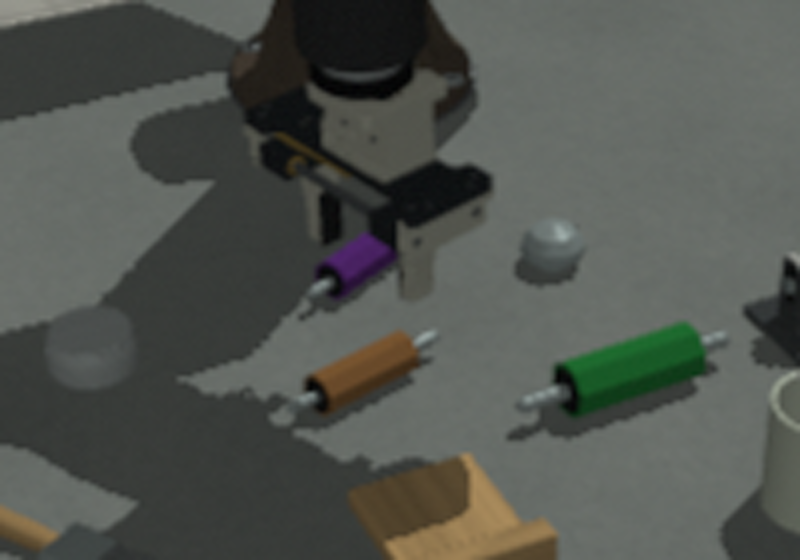

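```bash
python3 -m inch '[{"x":0.15,"y":0.1,"z":0.8,"yaw":0},{"x":0.15,"y":0.1,"z":0.8,"yaw":0},{"x":0,"y":0,"z":0.8,"yaw":0},{"x":0,"y":0,"z":0,"yaw":0}]'
python3 -m inch '[{"x":0,"y":0,"z":0,"yaw":0}]'
```

```text
time_s: 2.95
tcp_pos: [0.4716, -0.202, 0.077]
eef_rot: [-179.3, 0.5, -74.7]
contact_force: [0.1, -0.1, -0.9]
gripper_width: 0.0877
time_s: 3.03
tcp_pos: [0.4726, -0.2024, 0.0786]
eef_rot: [-179.2, 0.5, -74.7]
contact_force: [1.1, 0.2, 0.5]
gripper_width: 0.0877
```

```bash
python3 -m inch '[{"x":-0.06,"y":0.18,"z":0.8,"yaw":0},{"x":-0.06,"y":0.18,"z":0.8,"yaw":0},{"x":0,"y":0,"z":0.3,"yaw":0},{"x":0,"y":0,"z":0,"yaw":0},{"x":0,"y":0,"z":0,"yaw":0}]'
```

```text
time_s: 3.45
tcp_pos: [0.4713, -0.2026, 0.0399]
eef_rot: [-178.4, 0.1, -74.6]
contact_force: [0.7, -0.6, -0.5]
gripper_width: 0.0877
```

```bash
python3 -m inch '[{"x":-0.1,"y":0.25,"z":0.5,"yaw":0},{"x":0,"y":0.05,"z":0.5,"yaw":0},{"x":0,"y":0,"z":0,"yaw":0},{"x":0,"y":0,"z":0,"yaw":0}]'
```

```text
time_s: 3.78
tcp_pos: [0.4698, -0.2025, 0.0208]
eef_rot: [-177.9, -0.1, -74.5]
contact_force: [1.3, -0.0, 0.5]
gripper_width: 0.0875
```

```bash
python3 -m inch '[{"x":0,"y":0.25,"z":0.25,"yaw":0.1},{"x":0,"y":0,"z":0.04,"yaw":0.1},{"x":0,"y":0,"z":0,"yaw":0}]'
python3 - <<'E'
from h import *
im,d=cap('scene');s=r.get_state();print(s['tcp_pos'],s['eef_rot'],s['contact_force'])
cv2.imwrite('pics/b.png',cv2.resize(im[180:260,190:310],None,fx=5,fy=5,interpolation=2)[:,:,::-1])
E
```

```text
time_s: 4.03
tcp_pos: [0.4661, -0.2045, 0.0158]
eef_rot: [-177.7, -0.2, -75.4]
contact_force: [0.4, 0.5, 0.5]
gripper_width: 0.0875
[ 0.46577917 -0.20447033  0.01575693] [-1.77688596e+02 -1.59023193e-01 -7.53445106e+01] [-0.43589707 -0.26243969  0.63593834]
```

View pics/b.png

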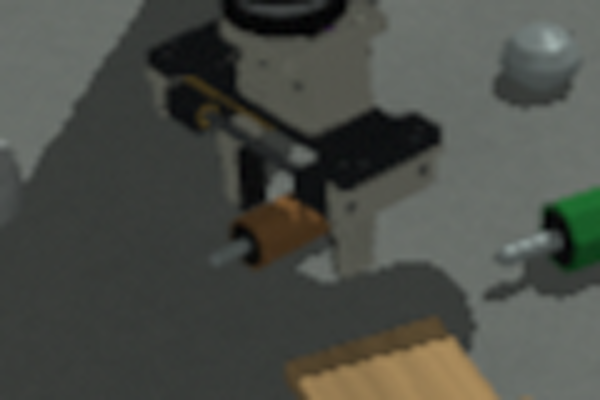

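```bash
python3 -m inch '[{"x":0,"y":0,"z":0,"yaw":0},{"x":0,"y":0,"z":0,"yaw":0},{"x":0,"y":0,"z":0,"yaw":0},{"x":0,"y":0,"z":0,"yaw":0},{"x":0,"y":0,"z":0,"yaw":0}]' -1 45
python3 -m inch '[{"x":0,"y":0,"z":0,"yaw":0},{"x":0,"y":0,"z":0,"yaw":0},{"x":0,"y":0,"z":0,"yaw":0},{"x":0,"y":0,"z":0,"yaw":0}]'
```

```text
time_s: 4.5
tcp_pos: [0.4664, -0.2046, 0.0166]
eef_rot: [-177.6, -0.2, -75.3]
contact_force: [-0.1, 0.4, -0.4]
gripper_width: 0.0598
time_s: 4.83
tcp_pos: [0.4662, -0.2046, 0.0165]
eef_rot: [-177.7, -0.2, -75.3]
contact_force: [-1.2, -0.2, 3.0]
gripper_width: 0.0335
```

```bash
python3 -m inch '[{"x":0,"y":0,"z":-0.3,"yaw":0},{"x":0,"y":0,"z":-0.8,"yaw":0},{"x":0,"y":0,"z":-1,"yaw":0},{"x":0,"y":0,"z":-1,"yaw":0},{"x":0,"y":0,"z":-1,"yaw":0}]'
python3 -m inch '[{"x":0,"y":0,"z":-1,"yaw":0},{"x":0,"y":0,"z":-1,"yaw":0},{"x":0,"y":0,"z":0,"yaw":0},{"x":0,"y":0,"z":0,"yaw":0}]'
```

```text
time_s: 5.25
tcp_pos: [0.4563, -0.2046, 0.1173]
eef_rot: [-178.5, 0.2, -75.4]
contact_force: [0.2, -0.2, -3.1]
gripper_width: 0.0336
time_s: 5.58
tcp_pos: [0.4556, -0.2053, 0.1768]
eef_rot: [-178.1, 0.0, -75.4]
contact_force: [-0.8, -0.1, -3.1]
gripper_width: 0.0334
```

```bash
python3 -m inch '[{"x":-0.88,"y":-0.48,"z":0,"yaw":0.95},{"x":-0.9,"y":-0.43,"z":0,"yaw":0.95},{"x":-0.93,"y":-0.36,"z":0,"yaw":0.95},{"x":-0.95,"y":-0.3,"z":0,"yaw":0.95},{"x":-0.97,"y":-0.23,"z":0,"yaw":0}]'
python3 -m inch '[{"x":-0.97,"y":-0.23,"z":0,"yaw":0},{"x":-0.97,"y":-0.23,"z":0,"yaw":0},{"x":-0.97,"y":-0.23,"z":0,"yaw":0},{"x":-0.97,"y":-0.23,"z":0,"yaw":0},{"x":-0.97,"y":-0.23,"z":0,"yaw":0}]'
python3 -m inch '[{"x":-0.97,"y":-0.23,"z":0,"yaw":0},{"x":-0.97,"y":-0.23,"z":0,"yaw":0},{"x":-0.97,"y":-0.23,"z":0,"yaw":0},{"x":0,"y":0,"z":0,"yaw":0},{"x":0,"y":0,"z":0,"yaw":0}]'
```

```text
time_s: 6.0
tcp_pos: [0.4839, -0.0839, 0.1771]
eef_rot: [-178.4, 0.5, -91.8]
contact_force: [0.1, -0.5, -2.6]
gripper_width: 0.0337
time_s: 6.42
tcp_pos: [0.5132, 0.0418, 0.1746]
eef_rot: [-178.8, 0.4, -91.9]
contact_force: [0.5, -0.6, -1.6]
gripper_width: 0.0335
time_s: 6.83
tcp_pos: [0.5312, 0.1211, 0.1702]
eef_rot: [-179.3, 0.2, -91.7]
contact_force: [-0.5, 0.2, -2.5]
gripper_width: 0.0337
```

```bash
python3 -m inch '[{"x":-0.85,"y":-0.31,"z":0,"yaw":-0.17},{"x":-0.85,"y":-0.31,"z":0,"yaw":0},{"x":-0.8,"y":-0.31,"z":0,"yaw":0},{"x":0,"y":0,"z":0.5,"yaw":0},{"x":0,"y":0,"z":0,"yaw":0}]'
python3 -m inch '[{"x":0,"y":0,"z":0.6,"yaw":0},{"x":0,"y":0,"z":0.6,"yaw":0},{"x":0,"y":0,"z":0.5,"yaw":0},{"x":0,"y":0,"z":0,"yaw":0},{"x":0,"y":0,"z":0,"yaw":0}]'
python3 - <<'E'
from h import *
im,d=cap('scene');im2,d2=cap('top');s=r.get_state();print(s['tcp_pos'],s['eef_rot'],s['contact_force'])
a=cv2.resize(im[130:230,310:430],None,fx=5,fy=5,interpolation=2);b=cv2.resize(im2[160:250,95:235],(200,129),interpolation=2)
o=np.zeros((500,800,3),np.uint8);o[:,:600]=a;o[:129,600:]=b
cv2.imwrite('pics/c.png',o[:,:,::-1])
E
```

```text
time_s: 7.25
tcp_pos: [0.5535, 0.1822, 0.154]
eef_rot: [-179.7, 0.0, -91.1]
contact_force: [-1.9, -1.6, -3.3]
gripper_width: 0.0337
time_s: 7.67
tcp_pos: [0.5522, 0.1779, 0.1099]
eef_rot: [-179.9, -0.1, -91.3]
contact_force: [0.3, 1.3, -2.2]
gripper_width: 0.0339
[0.55241713 0.17825762 0.11030955] [-1.79833431e+02 -1.01186668e-01 -9.12808872e+01] [-0.01649431 -0.34275023 -1.64211939]
```

View pics/c.png

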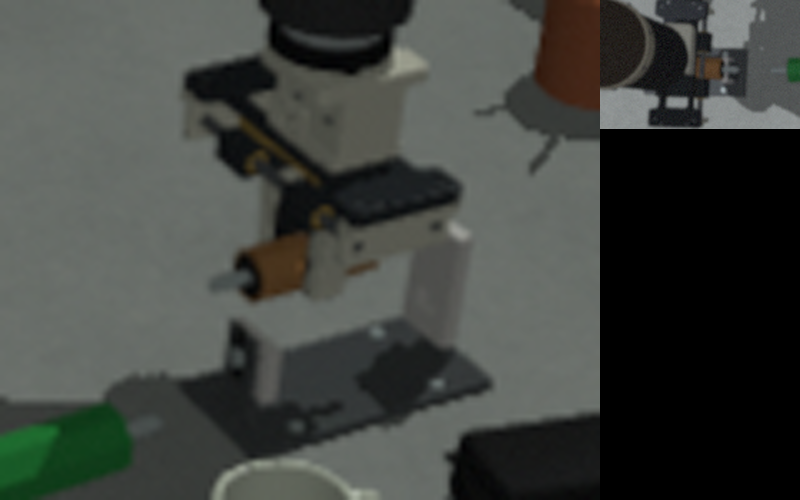

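```bash
python3 - <<'E'
from h import *
np.set_printoptions(precision=4,suppress=True)
T=r.get_state()['tcp_pos']
for n in('scene','top'):
    z=np.load('/tmp/%s.npz'%n);im,d=z['im'].astype(int),z['d'];C=cloud(n,d)
    w=(abs(C[...,0]-T[0])<.03)&(abs(C[...,2]-T[2])<.03)&(C[...,1]<T[1]+.1)&(C[...,1]>T[1]-.1)
    br=w&(im[...,0]-im[...,2]>35);p=C[br];print(n,len(p),'y pct',np.percentile(p[:,1],[0,1,3,97,99,100])-T[1],'z',np.percentile(p[:,2],[1,50,95]))
    print(' top pts x med',np.median(p[p[:,2]>T[2]+.012][:,0])-T[0])
    k=w&~br&(C[...,1]<T[1]-.035);p=C[k];print(' pin',len(p),np.sort(p[:,1])[:6]-T[1],p.mean(0)-T)
E
```

```text
scene 83 y pct [-0.0418 -0.0413 -0.0407 -0.0074 -0.0065 -0.0059] z [0.1042 0.1218 0.1291]
 top pts x med 0.0084685368211459
 pin 62 [-0.0698 -0.0688 -0.0688 -0.0679 -0.0649 -0.0643] [ 0.0021 -0.0467  0.0026]
top 132 y pct [-0.0396 -0.0395 -0.0391 -0.004  -0.0027 -0.0016] z [0.117  0.1265 0.1299]
 top pts x med -0.0007822615415358225
 pin 88 [-0.0665 -0.0665 -0.0658 -0.0648 -0.0645 -0.0645] [-0.0003 -0.0471  0.0046]
```

```bash
python3 -m inch '[{"x":-0.3,"y":-0.15,"z":0.4,"yaw":0},{"x":-0.3,"y":0,"z":0.4,"yaw":0},{"x":0,"y":0,"z":0,"yaw":0},{"x":0,"y":0,"z":0,"yaw":0}]'
```

```text
time_s: 8.1
tcp_pos: [0.5585, 0.195, 0.0914]
eef_rot: [-179.6, 0.1, -91.3]
contact_force: [0.1, -0.3, -2.2]
gripper_width: 0.0336
```

Now press toward the tall cheek in small steps, feeling for contact.

```bash
python3 -m inch '[{"x":-0.2,"y":0.05,"z":0,"yaw":0},{"x":0,"y":0,"z":0,"yaw":0}]'
python3 -m inch '[{"x":-0.15,"y":0.03,"z":0,"yaw":0},{"x":0,"y":0,"z":0,"yaw":0}]'
python3 -m inch '[{"x":-0.15,"y":0,"z":0,"yaw":0},{"x":0,"y":0,"z":0,"yaw":0}]'
```

```text
time_s: 8.27
tcp_pos: [0.5572, 0.2006, 0.0912]
eef_rot: [-179.6, 0.0, -91.3]
contact_force: [0.5, -0.2, -2.3]
gripper_width: 0.0336
time_s: 8.43
tcp_pos: [0.556, 0.204, 0.0913]
eef_rot: [-179.7, -0.1, -91.3]
contact_force: [-0.7, -2.2, -3.3]
gripper_width: 0.0336
time_s: 8.6
tcp_pos: [0.5555, 0.2066, 0.0914]
eef_rot: [-179.7, -0.2, -91.3]
contact_force: [-0.3, -2.2, -2.2]
gripper_width: 0.0336
```

```bash
python3 -m inch '[{"x":-0.25,"y":0,"z":0,"yaw":0},{"x":0,"y":0,"z":0,"yaw":0}]'
python3 -m inch '[{"x":-0.2,"y":-0.03,"z":0,"yaw":0},{"x":0,"y":0,"z":0,"yaw":0}]'
```

```text
time_s: 8.77
tcp_pos: [0.5549, 0.211, 0.0913]
eef_rot: [-179.8, -0.3, -91.3]
contact_force: [1.2, -4.7, -1.7]
gripper_width: 0.0336
time_s: 8.93
tcp_pos: [0.5547, 0.2137, 0.091]
eef_rot: [-180.0, -0.5, -91.4]
contact_force: [1.2, -5.6, -1.0]
gripper_width: 0.0337
```

```bash
python3 -m inch '[{"x":-0.25,"y":-0.03,"z":0,"yaw":0},{"x":-0.15,"y":0,"z":0,"yaw":0}]'
python3 -m inch '[{"x":-0.15,"y":0,"z":0,"yaw":0},{"x":0,"y":0,"z":0,"yaw":0}]'
```

```text
time_s: 9.1
tcp_pos: [0.5542, 0.2201, 0.0906]
eef_rot: [179.8, -0.8, -91.4]
contact_force: [0.7, -8.8, -0.3]
gripper_width: 0.0339
time_s: 9.27
tcp_pos: [0.5536, 0.2208, 0.0903]
eef_rot: [179.7, -1.0, -91.5]
contact_force: [1.9, -7.6, -1.4]
gripper_width: 0.0339
```

```bash
python3 -m inch '[{"x":-0.25,"y":-0.1,"z":0,"yaw":0},{"x":-0.15,"y":-0.05,"z":0,"yaw":-0.1}]'
```

```text
time_s: 9.43
tcp_pos: [0.555, 0.2256, 0.0894]
eef_rot: [179.4, -1.4, -91.2]
contact_force: [1.7, -10.2, 0.1]
gripper_width: 0.0336
```

```bash
python3 -m inch '[{"x":-0.04,"y":-0.02,"z":0.4,"yaw":0},{"x":-0.06,"y":0,"z":0.4,"yaw":0}]'
```

```text
time_s: 9.6
tcp_pos: [0.5559, 0.2249, 0.0714]
eef_rot: [179.4, -1.5, -91.2]
contact_force: [-0.6, -10.7, 3.0]
gripper_width: 0.0334
```

```bash
python3 -m inch '[{"x":-0.07,"y":0,"z":0.25,"yaw":0},{"x":-0.07,"y":0,"z":0.15,"yaw":0}]'
```

```text
time_s: 9.77
tcp_pos: [0.5551, 0.2244, 0.0608]
eef_rot: [179.3, -1.7, -91.2]
contact_force: [1.1, -3.7, -2.5]
gripper_width: 0.0337
```

```bash
python3 - <<'E'
from h import *
np.set_printoptions(precision=4,suppress=True)
im,d=cap('scene');im2,d2=cap('top');s=r.get_state();print(s['tcp_pos'],s['eef_rot'],s['contact_force'],s['moment'])
T=s['tcp_pos'];C=cloud('scene',d);im=im.astype(int)
w=(abs(C[...,0]-T[0])<.03)&(abs(C[...,2]-T[2])<.03)&(abs(C[...,1]-T[1])<.12)
br=w&(im[...,0]-im[...,2]>35);p=C[br];print(len(p),np.percentile(p[:,1],[1,3,97,99])-T[1])
o=cv2.resize(im[150:220,335:420].astype(np.uint8),None,fx=8,fy=8,interpolation=2)
cv2.imwrite('pics/d.png',o[:,:,::-1])
E
```

```text
[0.5547 0.2247 0.0603] [179.2373  -1.7055 -91.2354] [ 1.4768 -7.6811 -3.9734] [-2.6175 -0.295  -0.0073]
81 [-0.0427 -0.041  -0.0054 -0.0029]
```

View pics/d.png

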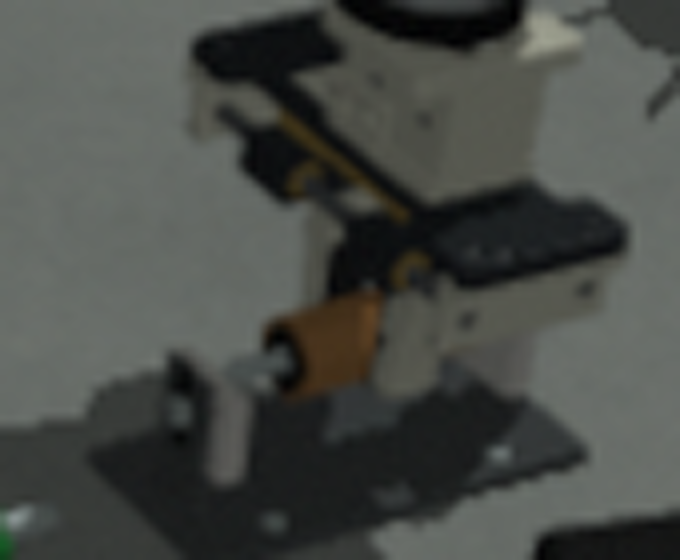

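```bash
python3 -m inch '[{"x":-0.05,"y":0,"z":0.08,"yaw":0},{"x":-0.05,"y":0,"z":0,"yaw":0}]'
```

```text
time_s: 10.03
tcp_pos: [0.5537, 0.2245, 0.0576]
eef_rot: [179.1, -1.9, -91.3]
contact_force: [-0.3, -6.9, -2.2]
gripper_width: 0.0335
```

```bash
python3 -m inch '[{"x":-0.03,"y":-0.05,"z":0.08,"yaw":0},{"x":-0.03,"y":0,"z":0,"yaw":0}]'
python3 -m inch '[{"x":-0.03,"y":-0.05,"z":0.06,"yaw":0},{"x":-0.03,"y":0,"z":0,"yaw":0}]'
```

```text
time_s: 10.2
tcp_pos: [0.5539, 0.2235, 0.0551]
eef_rot: [179.0, -2.0, -91.3]
contact_force: [0.6, -7.0, -3.2]
gripper_width: 0.0337
time_s: 10.37
tcp_pos: [0.5541, 0.2226, 0.0532]
eef_rot: [178.8, -2.2, -91.4]
contact_force: [0.7, -5.2, -2.9]
gripper_width: 0.0334
```

```bash
python3 - <<'E'
from h import *
np.set_printoptions(precision=4,suppress=True)
for n in('scene','top'):
    im,d=cap(n);s=r.get_state();T=s['tcp_pos'];C=cloud(n,d);I=im.astype(int)
    q=(abs(C[...,0]-T[0])<.03)&(C[...,2]>.03)&(C[...,2]<.1)&(C[...,1]<T[1])&(C[...,1]>T[1]-.085)
    br=q&(I[...,0]-I[...,2]>30)
    for nm,m in(('wood',br),('pin',q&~br&(C[...,1]>T[1]-.0685)&(C[...,1]<T[1]-.044)&(abs(C[...,0]-T[0])<.006))):
        p=C[m]
        for a in np.arange(-.072,0,.007):
            k=(p[:,1]-T[1]>a)&(p[:,1]-T[1]<a+.007)
            if k.sum()>2: print(n,nm,round(a+.0035,4),k.sum(),'zmax/med',np.percentile(p[k,2],[50,95]),'x',np.median(p[k,0]))
    if n=='scene':o=cv2.resize(im[160:220,340:410],None,fx=8,fy=8,interpolation=2)
print(s['contact_force'],T,s['eef_rot'])
cv2.imwrite('pics/e.png',o[:,:,::-1])
# where the pin axis should draw in the crop if level / at height
for z in(.050,.056,.062): print(z,(proj('scene',[[T[0],T[1]-.041,z],[T[0],T[1]-.069,z]])-[340,160])*8)
E
```

```text
scene wood -0.0405 14 zmax/med [0.0682 0.0737] x 0.5682355127399134
scene wood -0.0335 16 zmax/med [0.0646 0.0724] x 0.5654672292062315
scene wood -0.0265 20 zmax/med [0.0647 0.0718] x 0.5645362230663894
scene wood -0.0195 19 zmax/med [0.066  0.0723] x 0.5690148244011282
scene wood -0.0125 14 zmax/med [0.0691 0.0735] x 0.5629561543543319
scene wood -0.0055 5 zmax/med [0.0697 0.0756] x 0.5589783413496512
scene pin -0.0615 4 zmax/med [0.0592 0.0628] x 0.5550018285322034
scene pin -0.0545 4 zmax/med [0.0603 0.0644] x 0.5582444305537362
scene pin -0.0475 7 zmax/med [0.0576 0.0721] x 0.5565186556326651
top wood -0.0405 16 zmax/med [0.0704 0.0727] x 0.5548861936041174
top wood -0.0335 31 zmax/med [0.0696 0.0742] x 0.5533475388248535
top wood -0.0265 35 zmax/med [0.0694 0.0742] x 0.5511759264846418
top wood -0.0195 34 zmax/med [0.0699 0.0725] x 0.5534790973011714
top wood -0.0125 26 zmax/med [0.0703 0.0729] x 0.552190230924098
top pin -0.0685 4 zmax/med [0.0583 0.0631] x 0.5535563740147451
top pin -0.0615 11 zmax/med [0.0613 0.0635] x 0.5522522146291398
top pin -0.0545 10 zmax/med [0.0611 0.0636] x 0.5534667000442596
top pin -0.0475 11 zmax/med [0.0596 0.0617] x 0.5522306237482133
[ 0.4437 -5.9993 -3.104 ] [0.5539 0.2224 0.0532] [178.798   -2.1682 -91.3916]
0.05 [[233.9454 297.9091]
 [176.4857 315.4978]]
0.056 [[235.5218 285.6244]
 [177.9516 303.173 ]]
0.062 [[237.105  273.2884]
 [179.4237 290.7966]]
```

View pics/e.png

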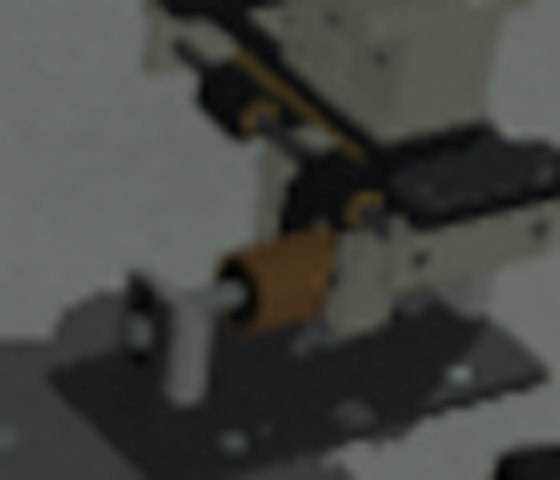

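```bash
python3 -m inch '[{"x":-0.02,"y":-0.06,"z":0.06,"yaw":0},{"x":-0.02,"y":0,"z":0.02,"yaw":0}]'
python3 -m inch '[{"x":-0.02,"y":-0.05,"z":0.06,"yaw":0},{"x":-0.02,"y":0,"z":0.02,"yaw":0}]'
```

```text
time_s: 10.63
tcp_pos: [0.5546, 0.2214, 0.051]
eef_rot: [178.7, -2.3, -91.4]
contact_force: [1.1, -5.9, -2.1]
gripper_width: 0.0338
time_s: 10.8
tcp_pos: [0.5553, 0.2206, 0.0493]
eef_rot: [178.6, -2.3, -91.5]
contact_force: [0.4, -4.8, 2.3]
gripper_width: 0.0333
```

```bash
python3 - <<'E'
from h import *
for i in range(4):
    s=r.get_state();print(s['tcp_pos'].round(4),s['eef_rot'].round(2),s['contact_force'].round(2),s['moment'].round(3));r.capture('top')
E
python3 -m inch '[{"x":0.03,"y":0,"z":0,"yaw":0},{"x":0.03,"y":0,"z":0,"yaw":0}]'
python3 - <<'E'
from h import *
s=r.get_state();print(s['tcp_pos'].round(4),s['eef_rot'].round(2),s['contact_force'].round(2),s['moment'].round(3))
E
```

```text
[0.5553 0.2206 0.0493] [178.63  -2.33 -91.45] [ 0.35 -4.8   2.3 ] [-1.633 -0.151  0.052]
[0.5554 0.2207 0.0495] [178.65  -2.33 -91.45] [ 0.13 -6.35  2.64] [-1.661  0.073 -0.01 ]
[0.5555 0.2208 0.0496] [178.66  -2.32 -91.45] [ 0.2  -5.91  1.93] [-1.751  0.146  0.068]
[0.5554 0.2208 0.0497] [178.66  -2.31 -91.45] [-0.76 -5.91  1.12] [-1.724  0.089  0.053]
time_s: 11.17
tcp_pos: [0.5555, 0.2186, 0.0505]
eef_rot: [178.7, -2.3, -91.5]
contact_force: [-0.7, -3.6, -0.5]
gripper_width: 0.0337
[0.5555 0.2186 0.0505] [178.68  -2.3  -91.45] [-0.72 -3.59 -0.54] [-1.379  0.205  0.096]
```

```bash
python3 -m inch '[{"x":0.03,"y":0,"z":0,"yaw":0},{"x":0.02,"y":0,"z":0,"yaw":0}]'
python3 - <<'E'
from h import *
np.set_printoptions(precision=4,suppress=True)
for n in('scene','top'):
    im,d=cap(n);s=r.get_state();T=s['tcp_pos'];C=cloud(n,d);I=im.astype(int)
    print(T,s['eef_rot'],s['contact_force'],s['moment'])
    if n=='scene':o=cv2.resize(im[170:220,345:400],None,fx=10,fy=10,interpolation=2)
    else:
        b=cv2.resize(im[190:225,165:205],None,fx=6,fy=6,interpolation=2)
c=np.zeros((500,800,3),np.uint8);c[:,:550]=o;c[:b.shape[0],555:555+b.shape[1]]=b
c=np.clip(c.astype(float)*1.6,0,255).astype(np.uint8)
cv2.imwrite('pics/f.png',c[:,:,::-1])
E
```

```text
time_s: 11.33
tcp_pos: [0.5553, 0.2168, 0.0508]
eef_rot: [178.7, -2.3, -91.5]
contact_force: [-0.4, -3.5, -0.0]
gripper_width: 0.0337
[0.5553 0.2168 0.0508] [178.675   -2.2888 -91.4723] [-0.4684 -3.9044 -0.7116] [-1.364  0.034  0.08 ]
[0.5553 0.2169 0.0507] [178.6738  -2.2916 -91.4737] [ 0.0412 -4.6912 -0.3851] [-1.3579  0.016   0.0624]
```

View pics/f.png

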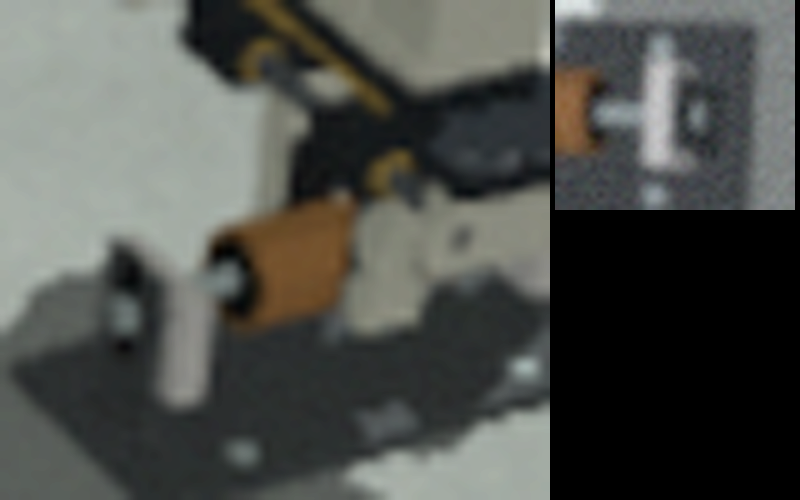

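The top crop shows the pin (about (620,112)) running into the short cheek below its top, centred in x. Only about 18–20 mm of its 28 mm shows, so it is in the recess. I ease on until the net force vanishes.

```bash
python3 -m inch '[{"x":0.04,"y":0,"z":-0.01,"yaw":0},{"x":0.03,"y":0,"z":0,"yaw":0}]'
python3 -m inch '[{"x":0.04,"y":0,"z":-0.01,"yaw":0},{"x":0.03,"y":0,"z":0,"yaw":0}]'
python3 -c "
from h import *
s=r.get_state();print(s['contact_force'],s['moment'])"
```

```text
time_s: 11.6
tcp_pos: [0.5553, 0.2153, 0.0508]
eef_rot: [178.7, -2.3, -91.5]
contact_force: [0.3, -3.5, -1.8]
gripper_width: 0.0334
time_s: 11.77
tcp_pos: [0.5553, 0.2138, 0.0509]
eef_rot: [178.7, -2.2, -91.5]
contact_force: [0.1, -3.3, -2.1]
gripper_width: 0.0336
[ 0.09635766 -3.33311719 -2.11632945] [-0.82284513  0.01037661  0.0435461 ]
```

```bash
python3 -m inch '[{"x":0.04,"y":0,"z":0,"yaw":0},{"x":0.03,"y":0,"z":0,"yaw":0}]'
python3 -m inch '[{"x":0.04,"y":0,"z":0,"yaw":0},{"x":0.02,"y":0,"z":0,"yaw":0}]'
```

```text
time_s: 11.93
tcp_pos: [0.5553, 0.2125, 0.0509]
eef_rot: [178.7, -2.2, -91.5]
contact_force: [-1.4, -0.4, -3.0]
gripper_width: 0.034
time_s: 12.1
tcp_pos: [0.5555, 0.2124, 0.0509]
eef_rot: [178.8, -2.1, -91.5]
contact_force: [-0.3, 0.5, -2.3]
gripper_width: 0.034
```

```bash
python3 -m inch '[{"x":0,"y":0,"z":0.05,"yaw":0},{"x":0,"y":0,"z":0,"yaw":0}]'
python3 -m inch '[{"x":0,"y":0,"z":0.04,"yaw":0},{"x":0,"y":0,"z":0,"yaw":0}]'
```

```text
time_s: 12.27
tcp_pos: [0.5559, 0.2126, 0.0501]
eef_rot: [178.8, -2.1, -91.4]
contact_force: [-0.5, -1.7, -0.4]
gripper_width: 0.0334
time_s: 12.43
tcp_pos: [0.5562, 0.2125, 0.0496]
eef_rot: [178.9, -2.0, -91.4]
contact_force: [-1.3, -1.8, 1.0]
gripper_width: 0.0336
```

Supported now (Fz has risen by about 3 N). Release with the gripper opening slowly, then look before retreating.

```bash
python3 -m inch '[{"x":0,"y":0,"z":0,"yaw":0},{"x":0,"y":0,"z":0,"yaw":0},{"x":0,"y":0,"z":0,"yaw":0},{"x":0,"y":0,"z":0,"yaw":0}]' 0.2 10
python3 -m inch '[{"x":0,"y":0,"z":0,"yaw":0},{"x":0,"y":0,"z":0,"yaw":0}]' 0.6
```

```text
time_s: 12.77
tcp_pos: [0.5577, 0.2138, 0.0504]
eef_rot: [179.0, -1.9, -91.4]
contact_force: [-0.6, -0.6, 0.6]
gripper_width: 0.051
time_s: 12.93
tcp_pos: [0.558, 0.2142, 0.0505]
eef_rot: [179.1, -1.9, -91.4]
contact_force: [-0.8, 0.4, 0.4]
gripper_width: 0.0607
```

```bash
python3 -m inch '[{"x":0,"y":0,"z":-0.3,"yaw":0},{"x":0,"y":0,"z":-0.6,"yaw":0},{"x":0,"y":0,"z":-0.8,"yaw":0},{"x":0,"y":0,"z":-0.8,"yaw":0},{"x":0,"y":0,"z":-0.8,"yaw":0}]' 0.7
python3 -m inch '[{"x":0,"y":0,"z":-1,"yaw":0},{"x":0.7,"y":0,"z":-0.7,"yaw":0},{"x":1,"y":0,"z":0,"yaw":0},{"x":1,"y":0,"z":0,"yaw":0},{"x":1,"y":0,"z":0,"yaw":0}]'
python3 -m inch '[{"x":1,"y":0,"z":0,"yaw":0},{"x":1,"y":0,"z":0,"yaw":0},{"x":1,"y":0,"z":0,"yaw":0},{"x":1,"y":0,"z":0,"yaw":0},{"x":0,"y":0,"z":0,"yaw":0}]'
python3 - <<'E'
from h import *
np.set_printoptions(precision=4,suppress=True)
im,d=cap('scene');im2,d2=cap('top')
a=cv2.resize(im[160:225,335:415],None,fx=6,fy=6,interpolation=2);b=cv2.resize(im2[180:235,105:210],None,fx=3,fy=3,interpolation=2)
c=np.zeros((600,800,3),np.uint8);c[:a.shape[0],:480]=a;c[:b.shape[0],480:480+b.shape[1]]=b
c[395:600,480:754]=cv2.resize(im,(274,205));c[395:600,100:374]=cv2.resize(im2,(274,205))
cv2.imwrite('pics/g.png',np.clip(c*1.4,0,255)[:,:,::-1])
for n,I,D in(('scene',im,d),('top',im2,d2)):
    C=cloud(n,D);I=I.astype(int);k=(I[...,0]-I[...,2]>35)&(abs(C[...,0]-.556)<.04)&(abs(C[...,1]-.2185)<.07)&(C[...,2]>.02)&(C[...,2]<.1);p=C[k]
    print(n,'y',np.percentile(p[:,1],[1,50,99]),'z',np.percentile(p[:,2],[50,90]),'x',np.median(p[:,0]))
    t=p[p[:,2]>np.percentile(p[:,2],50)];print('slope dz/dy',np.polyfit(t[:,1],t[:,2],1)[0],'x/y',np.polyfit(t[:,1],t[:,0],1)[0])
E
```

```text
time_s: 13.35
tcp_pos: [0.5569, 0.2152, 0.1326]
eef_rot: [178.6, -2.2, -91.4]
contact_force: [0.9, 0.6, 0.5]
gripper_width: 0.0748
time_s: 13.77
tcp_pos: [0.5589, 0.1274, 0.1898]
eef_rot: [179.2, -1.9, -91.0]
contact_force: [-0.4, -0.4, 0.0]
gripper_width: 0.0746
time_s: 14.18
tcp_pos: [0.5563, 0.0202, 0.1981]
eef_rot: [179.5, -1.8, -91.0]
contact_force: [-0.3, -0.3, 0.4]
gripper_width: 0.0745
scene y [0.1702 0.2127 0.2549] z [0.0602 0.0666] x 0.5686756546319909
slope dz/dy -0.007070674426341641 x/y -0.0012657044897816598
top y [0.1972 0.2067 0.214 ] z [0.0572 0.0598] x 0.5418693475622479
slope dz/dy 0.12283135327605035 x/y 0.0725704392437938[ WARN:0@7.055] global loadsave.cpp:1063 imwrite_ Unsupported depth image for selected encoder is fallbacked to CV_8U.
```

View pics/g.png

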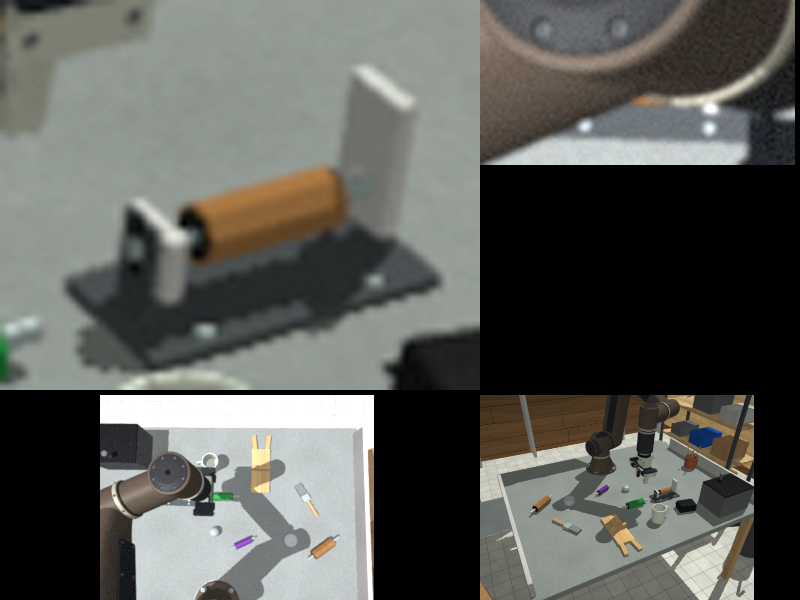

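The enlarged scene view shows the roller sitting level between the cheeks: pin in the short cheek at (190,240), plunger at the tall cheek at (358,187). The bystanders are where they were and the gripper is clear. Handing in.

```bash
python3 -c "
from plant import r
print(r.close_job())"
```

```text
the job is handed in; nothing more can be done
None
```

I picked up the small wooden roller, fitted it between the cheeks, let go and backed the gripper clear. I handed the job in after about 14 s of robot time. No verdict was reported.

- **Pressing in:** I pressed the roller against the tall cheek until the plunger was in about 23 mm, short of its 26 mm stop. The highest force I read along the roller was 10.7 N.
- **Plunger into the tall cheek:** As the roller came down, that force fell to about 7 N, as it should when the plunger drops into the recess. Continuing down, I felt the recess's lower edge at about 5 N.
- **Pin into the short cheek:** I eased the roller back until the pin met its recess floor and the net force was near zero. Then I lowered it until the holder carried it and released it.
- **Last checks:** The final picture shows the roller level (slope about -0.007) and held at both ends, with its axis about 50 mm up. The other things look unmoved and the gripper touches nothing.

**What disagreed or could not be seen:**
- The plunger's last few millimetres inside the tall recess can't be seen. That it is seated rests on the forces.
- The plunger force dropped a few millimetres higher than the recess height I got from the images. The tool had drifted about 2° in pitch by then, which probably explains it.
- The roller's position along the holder came out about 2 mm off from one measurement to another (about 5 mm in the raw scene-camera depth). That is close to the calibration limit for most of it.
- The last top view was blocked by the arm, so it did not help.

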